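# Seal check on a tumbler barrel

### The job

Close the tumbler barrel with its nested pair of lids: pick the pair up together by the inner lid's stem, lower it into the barrel's mouth and let go only when it is fully home. Then take the outer lid alone by its collar and lift it straight up about 10 cm, leaving the inner lid seated, and finish while holding it there, level above the barrel, so that I can inspect the seal. Do not part the lids before the inner one is seated, and leave the barrel and the things lying round it where they are.

Things in the scene. Friction and masses are not known exactly. Their poses are not given: they have to be found in the camera images.
- barrel: Loose black rubber tumbler barrel, open at the top, bolts in it, 1.8 kg. 104 mm across at the rim (110 mm at two bands lower down), 90 mm high, wall 7 mm, mouth 90 mm across. Origin: centre of its underside, z up. Barrel and lid pair swap sides from start to start.
- inner_lid: Inner lid, loose, 0.25 kg, round about z. 10 mm deep plug 85 mm across, tapering to 77 below (about 2.5 mm play), a 5 mm flange 100 mm across that rests on the rim, and a plain stem 20 mm across. Origin: centre of the plug's underside; flange top at z = 15 mm, stem top at 67. At first on the table, 32 mm of stem above the outer lid's collar. Home: its origin 80 mm above the barrel's.
- outer_lid: Outer lid, loose, 0.25 kg, round about z. Plate 120 mm across, 4 mm thick; skirt 14 mm down, 114 mm inside; collar 50 mm across, its 24 mm bore loose round the stem. Origin: centre of the plate's underside; collar from z = 4 to 20 mm. Nested it only lies on the inner lid's flange, origin 15 mm above the inner lid's origin; raised 66 mm it clears the stem.
- lock_pin: Bystander: steel lock pin with a ring, 60 mm long, lying in front of the white basket; not needed now. Origin near the middle of its underside.
- box_cutter: Bystander: box cutter, 21 x 154 x 17 mm, lying. Origin: centre of its underside.
- length_gauge: Bystander: small stepped steel bolt gauge, 28 x 50 x 22 mm. Origin: centre of its underside.
- tally_counter: Bystander: round hand tally counter, 55 x 73 x 29 mm. Origin: centre of its underside.

How it is judged:
By the outcome, as a careful person would: the job done as asked, in the order asked, and still so for the second after the job is handed in, while the arm keeps its last pose, push and grip.
It also fails if it takes over 56 s, if anything falls off the work surface, if the arm or the gripper's body presses on something with over 40 N, if the wrist force passes 120 N, or if a joint passes its speed limit or range.

### The arm

A 6-joint arm with a two-finger parallel gripper is mounted at the origin on a cart in front of the work surface, level with it; the furniture and walls round the work are solid. World frame = base frame: x ahead of the robot, y to its left, z up, the work surface at z = 0. Lengths are in m, angles in rad, forces in N, time in s.
With the tool pointing down it reaches from about 0.25 to 0.725 m from the base axis. Payload 4 kg.
Tool frame: the origin (TCP) lies midway between the tips of the shut fingers; the grasp point (between the pads) lies 19 mm behind it; z points along the fingers, y is the line along which they close (so a half turn about z gives the same grasp; the last joint's range is limited). The gripper opens to 85 mm and grips with 20 to 120 N. Pads are 22 mm wide; open, the fingers measure 114 mm over their backs; the gripper's body (76 mm by 85 mm) begins 54 mm behind the grasp point. The pads swing forward as they close: fully open they stand 13 mm farther back than shut.
Start: joints at [1.299, 0.241, 0.005, 1.335, 0, 1.571], TCP at [0.134, 0.482, 0.231] pointing down, gripper open.
Joint ranges: [-2.72, 2.72], [-1.05, 1.87], [-1.09, 1.28], [-1.99, 2.15], [-1.42, 1.44], [-3.14, 3.14]. Speed limits (rad/s): [2.79, 2.79, 3.14, 3.14, 3.14, 3.14].

### API

Orientations are given as a rotation vector (axis times angle).
In Python, from station import monitor, vision, robot gives the robot as it stands.
- The arm moves only by the shell command python3 -m crank 'ROWS' [OPENING]. ROWS is JSON, a list of rows, each an object with "offset": the shift along the tool's x, y, z each as a share of 0.2 m, from -1 to 1, a list of three; "spin": the turn about the tool's z as a share of pi rad, from -1 to 1. In form: [{"offset": [dx, dy, dz], "spin": spin}, ...]. A call has 1 to 5 rows; each row is the pose to reach, as a shift and turn from the pose commanded when the call began, along the tool's axes at that moment, turning the shorter way round; what a row does not reach only later rows make up. A row lasts 1/12 s, in which the tool goes at most 41.7 mm and 7.16 degrees, less where a joint would pass 70% of its speed; a pose out of reach is approached as far as the arm can. A call with a number of a shift or a turn outside -1 to 1 is refused whole. A call with a gripper value outside its range is refused whole. OPENING is the finger opening in mm, from 0 to 85.4, set as the call begins (- or left out, the last holds). The fingers move at their own pace and stop on an object; the grip force is fixed at half the most. Time passes only in rows, so rows that repeat a pose let the fingers close. It gives the time, the measured TCP pose, the force, the opening and the grip force at its end, in the units of the state.
- monitor.read_state(): the state, without advancing time (a new reading comes with each control period).
- vision.get_image(name): name is "scene" or "side" or "wrist"; returns a dict with "pixels" (384x512x3 uint8, blue, green, red), "z_map" (384x512 float32, m along the optical axis (not along the pixel's ray), 0 where there is no reading), "fx", "fy", "cx", "cy" (pixels), "rvec" (rotation vector, rad) and "tvec" (3), from world to camera coordinates, as OpenCV has them; the wrist camera has in their place "mount" (4x4, takes a point from camera to tool coordinates, whose origin is the TCP and whose axes are the flange's). Camera axes: x right, y down, z forward; pixel columns grow to the right and rows downward; lengths in m; the calibration is good to about 2 mm. A picture is of the moment at which its call begins: read the wrist's pose just before it.
- robot.sign_off(): hands the job in; it is judged then, once.
The state is a dict: "clock": time; "joints": joint angles; "joint_vel": joint speeds; "joint_efforts": joint torques, N m; "eef_pos": TCP position; "tcp_rot": TCP orientation; "contact_force": force on the tool from outside, world axes, zero at the start; "moment": the same for the moment, N m; "grip_width": finger opening in m; "gripper_force": force on a finger pad.
Only numpy, scipy, OpenCV 4.12 (cv2) and the standard library are available. Lean on these libraries where they do the work, as an engineer would, in place of code of your own. Each camera call takes 0.05 s, during which the arm holds its last target. There are 200 camera calls.

## Working session

There is one attempt and no reset: what is moved stays moved. The work goes in short steps, Python scripts to look and compute and a shell command to move; the robot and the scene stay as the last step left them, time stands still between calls to the robot, and variables do not carry over. Pictures are saved under pics/ and viewed, at most 10 in all, crops included, and the job is handed in when it is done.

```bash
mkdir -p pics; ls
cat > h.py <<'E'
import numpy as np, cv2
from station import monitor, vision, robot
def grab(n):
    s=monitor.read_state(); d=vision.get_image(n)
    if n=="wrist":
        T=np.eye(4);T[:3,:3]=cv2.Rodrigues(np.array(s["tcp_rot"],float))[0];T[:3,3]=s["eef_pos"]
        M=T@np.array(d["mount"])
    else:
        R=cv2.Rodrigues(np.array(d["rvec"],float))[0];M=np.eye(4);M[:3,:3]=R.T;M[:3,3]=-R.T@np.array(d["tvec"],float).ravel()
    d["M"]=M;return d
def cloud(d):
    z=d["z_map"];v,u=np.indices(z.shape)
    P=np.stack([(u-d["cx"])/d["fx"]*z,(v-d["cy"])/d["fy"]*z,z],-1)
    W=P@d["M"][:3,:3].T+d["M"][:3,3];W[z==0]=np.nan;return W
E
python3 - <<'E'
from h import *
s=monitor.read_state();print(s)
ims=[grab(n) for n in("scene","side")]
for n,d in zip("ab",ims):
    np.savez(n+".npz",**{k:d[k] for k in("pixels","z_map","M","fx","fy","cx","cy")})
    print(n,d["M"].round(3).tolist(),d["fx"],(d["z_map"]>0).mean())
w=cv2.resize(np.hstack([d["pixels"] for d in ims]),(800,300));cv2.imwrite("pics/1.png",ims[0]["pixels"]);cv2.imwrite("pics/2.png",ims[1]["pixels"])
E
```

```text
pics
{'clock': 0.0, 'joints': array([ 1.29906011e+00,  2.41418920e-01,  3.72809607e-03,  1.33520488e+00,
       -5.87318301e-06,  1.57081031e+00]), 'joint_vel': array([ 0.00022562, -0.00066768, -0.0006646 , -0.00036479, -0.00076986,
       -0.00100969]), 'joint_efforts': array([ 1.13689613e-03, -3.72317612e+01,  2.52406740e+01,  1.68822234e-02,
        1.92575631e-04,  1.08151517e-05]), 'eef_pos': array([0.1340341 , 0.48104332, 0.23041147]), 'tcp_rot': array([-0.42551399, -3.11235949,  0.00326827]), 'contact_force': array([ 0.76476061, -0.04028885, -0.22031856]), 'moment': array([-0.01670042,  0.0154545 ,  0.01953524]), 'gripper_force': 0.0, 'grip_width': 0.08529948843360405}
a [[0.778, -0.289, 0.558, -0.428], [-0.628, -0.387, 0.675, -1.148], [0.021, -0.875, -0.483, 0.826], [0.0, 0.0, 0.0, 1.0]] 480.575232524019 0.9953969319661459
b [[-1.0, -0.007, 0.006, 0.479], [-0.009, 0.614, -0.789, 0.876], [0.002, -0.789, -0.614, 0.798], [0.0, 0.0, 0.0, 1.0]] 401.6429438791304 0.9957733154296875
```

View pics/1.png

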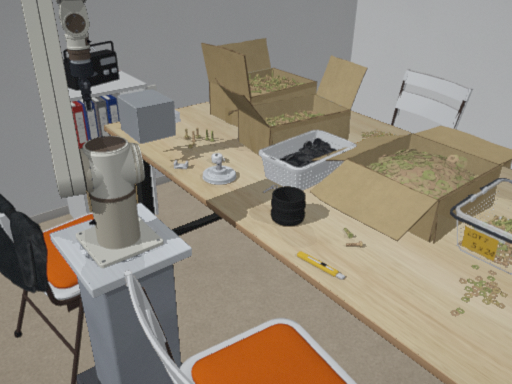

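View pics/2.png

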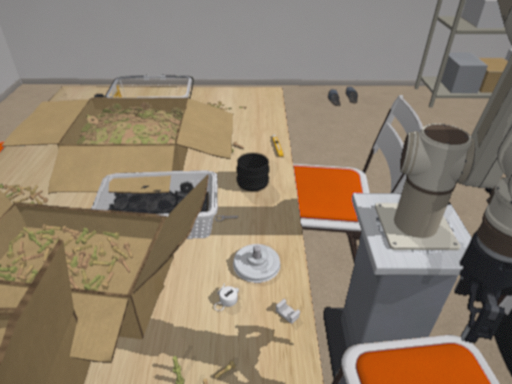

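Scene image: lid pair at about (219,172) and black barrel at (289,206), with box cutter at (320,265). Side image: lids at (257,262), barrel at (252,172), tally counter at (228,296), gauge at (288,312), and a box flap at (175,255) near the lids.

Run:
```python
from h import *
def fit(P):
    A=np.c_[2*P[:,:2],np.ones(len(P))];s=np.linalg.lstsq(A,(P[:,:2]**2).sum(1),rcond=None)[0]
    return s[:2].round(4),round(float(np.sqrt(s[2]+s[0]**2+s[1]**2)),4)
def hull(P):
    (c,r)=cv2.minEnclosingCircle(P[:,:2].astype(np.float32));return np.round(c,4),round(r,4)
box={"a":{"lid":(195,145,245,190),"bar":(262,180,315,232)},"b":{"lid":(225,238,285,288),"bar":(230,145,276,195)}}
for n in "ab":
    d=dict(np.load(n+".npz"));W=cloud(d)
    for k,(u0,v0,u1,v1) in box[n].items():
        Q=W[v0:v1,u0:u1].reshape(-1,3);px=d["pixels"][v0:v1,u0:u1].reshape(-1,3).max(1)
        Q0=Q
        for nm,lo,hi in ([("plate",.012,.025),("collar",.03,.04),("stem",.05,.075)] if k=="lid" else [("rim",.083,.097)]):
            m=(Q[:,2]>lo)&(Q[:,2]<hi)
            if k=="bar": m&=px<70
            P=Q[m]
            if len(P)>4: print(n,k,nm,len(P),"mean",P.mean(0).round(4),"circ",hull(P),fit(P))
    if 1:
        tab=W[(np.abs(W[...,2])<.01)&(W[...,0]>.2)&(W[...,0]<.8)];print("table z",np.median(tab[:,2]))
    # obstacles taller than 5cm within region
    m=(W[...,2]>.04)&(W[...,0]>.2)&(W[...,0]<.62)&(abs(W[...,1])<.5)
    P=W[m];g={}
    for p in P: 
        q=(round(p[0]/.04),round(p[1]/.04));g[q]=max(g.get(q,0),p[2])
    print(sorted((round(a*.04,2),round(b*.04,2),round(float(z),2)) for (a,b),z in g.items()))
```

```text
a lid plate 365 mean [0.4596 0.1485 0.0189] circ (array([0.4828, 0.1855]), 0.103) (array([0.4778, 0.1746]), 0.0659)
a lid collar 81 mean [0.4686 0.1614 0.0344] circ (array([0.4905, 0.2016]), 0.0896) (array([0.4919, 0.199 ]), 0.0684)
a lid stem 35 mean [0.4597 0.1483 0.0609] circ (array([0.4597, 0.1486]), 0.0127) (array([0.4596, 0.1488]), 0.0079)
a bar rim 202 mean [ 0.4665 -0.2157  0.0883] circ (array([ 0.4715, -0.2136]), 0.0545) (array([ 0.4709, -0.2129]), 0.0485)
table z 0.0008744886621865344
[(0.4, -0.24, 0.07), (0.4, -0.2, 0.08), (0.44, -0.28, 0.09), (0.44, -0.24, 0.09), (0.44, -0.2, 0.09), (0.44, -0.16, 0.09), (0.44, 0.12, 0.06), (0.44, 0.16, 0.07), (0.48, -0.28, 0.09), (0.48, -0.24, 0.09), (0.48, -0.2, 0.06), (0.48, -0.16, 0.09), (0.48, 0.12, 0.05), (0.48, 0.16, 0.07), (0.52, -0.24, 0.09), (0.52, -0.2, 0.09), (0.52, -0.16, 0.09), (0.56, -0.48, 0.09), (0.56, -0.44, 0.09), (0.56, -0.4, 0.09), (0.56, -0.36, 0.09), (0.56, -0.32, 0.09), (0.56, -0.28, 0.1), (0.56, -0.24, 0.1), (0.56, -0.12, 0.11), (0.56, -0.08, 0.11), (0.56, -0.04, 0.11), (0.56, 0.0, 0.11), (0.56, 0.04, 0.11), (0.56,
[... 1277 characters left out ...]
0.44, 0.09), (0.56, -0.4, 0.09), (0.56, -0.36, 0.09), (0.56, -0.32, 0.09), (0.56, -0.28, 0.09), (0.56, -0.24, 0.1), (0.56, -0.08, 0.11), (0.56, -0.04, 0.11), (0.56, 0.0, 0.11), (0.56, 0.04, 0.11), (0.56, 0.08, 0.11), (0.56, 0.16, 0.29), (0.56, 0.2, 0.29), (0.56, 0.24, 0.29), (0.56, 0.28, 0.29), (0.56, 0.48, 0.05), (0.6, -0.48, 0.11), (0.6, -0.44, 0.11), (0.6, -0.4, 0.11), (0.6, -0.36, 0.1), (0.6, -0.32, 0.11), (0.6, -0.28, 0.11), (0.6, -0.24, 0.11), (0.6, -0.12, 0.11), (0.6, -0.08, 0.11), (0.6, -0.04, 0.11), (0.6, 0.0, 0.11), (0.6, 0.04, 0.11), (0.6, 0.08, 0.11), (0.6, 0.16, 0.28), (0.6, 0.2, 0.28), (0.6, 0.24, 0.28), (0.6, 0.28, 0.29), (0.6, 0.32, 0.29), (0.6, 0.36, 0.3), (0.6, 0.48, 0.05)]
```

```bash
python3 -m crank '[{"offset":[0,0,0],"spin":-0.039},{"offset":[0,0,0],"spin":-0.078},{"offset":[0,0,0],"spin":-0.0867},{"offset":[0,0,0],"spin":-0.0867}]' 85
python3 -m crank '[{"offset":[-0.1,-0.1,0],"spin":0},{"offset":[-0.25,-0.25,0],"spin":0},{"offset":[-0.4,-0.4,0],"spin":0},{"offset":[-0.55,-0.55,0],"spin":0},{"offset":[-0.7,-0.7,0],"spin":0}]'
python3 - <<'E'
from h import *
s=monitor.read_state();print(s["eef_pos"],s["tcp_rot"],s["joints"])
d=grab("wrist");print(np.array(d["mount"]).round(3).tolist(),d["fx"]);cv2.imwrite("pics/3.png",d["pixels"])
E
```

```text
clock: 0.43
eef_pos: [0.1341, 0.4813, 0.2308]
tcp_rot: [0.001, -3.141, 0.002]
contact_force: [0.1, 0.7, 0.3]
grip_width: 0.0853
gripper_force: 0.0
clock: 0.85
eef_pos: [0.2728, 0.3424, 0.2311]
tcp_rot: [0.001, -3.141, 0.001]
contact_force: [1.3, 0.5, -0.3]
grip_width: 0.085
gripper_force: 0.0
[0.2728156  0.34235191 0.23107433] [ 9.71935856e-04 -3.14142903e+00  5.21414138e-04] [ 8.98011666e-01  1.17901060e-01 -1.46600134e-01  1.30665657e+00
 -7.91642860e-05  8.97392894e-01]
[[0.0, -0.962, -0.274, 0.069], [1.0, 0.0, -0.001, 0.0], [0.001, -0.274, 0.962, -0.142], [0.0, 0.0, 0.0, 1.0]] 298.4419325891288
```

View pics/3.png

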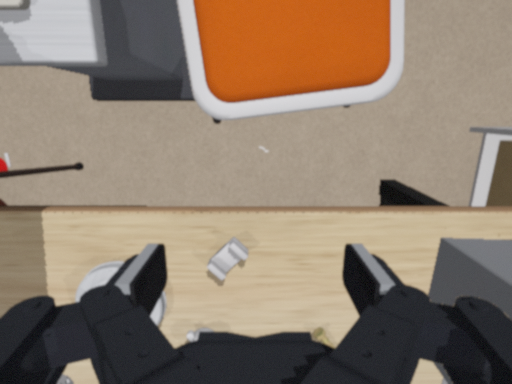

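Wrist view: lids at (120,290) behind the left finger, gauge at (228,260). The camera sees the area between row ~100 and 240 well; go on to the lids, then the barrel.

```bash
python3 -m crank '[{"offset":[-0.15,-0.17,0],"spin":0},{"offset":[-0.3,-0.34,0],"spin":0},{"offset":[-0.5,-0.56,0],"spin":0},{"offset":[-0.68,-0.75,0],"spin":0},{"offset":[-0.84,-0.935,0],"spin":0}]' >/dev/null
python3 -m crank '[{"offset":[0,0,0],"spin":0},{"offset":[0,0,0],"spin":0},{"offset":[0,0,0],"spin":0}]'
cat > look.py <<'E'
import sys
from h import *
d=grab("wrist");n=sys.argv[1];np.savez(n+".npz",**{k:d[k] for k in("pixels","z_map","M","fx","fy","cx","cy")})
W=cloud(d);cv2.imwrite("pics/%s.png"%n,d["pixels"])
s=monitor.read_state();t=s["eef_pos"];print(t,s["tcp_rot"])
for lo,hi in eval(sys.argv[2]):
    m=((W[...,2]>lo)&(W[...,2]<hi)).astype(np.uint8)
    N,L,st,c=cv2.connectedComponentsWithStats(m)
    for i in range(1,N):
        if st[i,4]>60:
            Q=W[L==i];(cc,r)=cv2.minEnclosingCircle(Q[:,:2].astype(np.float32))
            print(lo,hi,st[i].tolist(),"mean",Q.mean(0).round(4),"enc",np.round(cc,4),round(r,4),"rel",np.round(np.array(cc)-t[:2],4))
E
python3 look.py lid "[(.012,.024),(.03,.04),(.055,.075)]"
python3 -m crank '[{"offset":[0,-0.2,0],"spin":0},{"offset":[0,-0.4,0],"spin":0},{"offset":[0,-0.6,0],"spin":0},{"offset":[0,-0.8,0],"spin":0},{"offset":[0,-1,0],"spin":0}]' >/dev/null
python3 -m crank '[{"offset":[0,-0.2,0],"spin":0},{"offset":[0,-0.4,0],"spin":0},{"offset":[0,-0.6,0],"spin":0},{"offset":[0,-0.75,0],"spin":0},{"offset":[0,-0.825,0],"spin":0}]' >/dev/null
python3 -m crank '[{"offset":[0,0,0],"spin":0},{"offset":[0,0,0],"spin":0},{"offset":[0,0,0],"spin":0}]'
python3 look.py bar "[(.082,.098)]"
python3 -c "
import cv2,numpy as np
cv2.imwrite('pics/4.png',cv2.resize(np.hstack([cv2.imread('pics/lid.png'),cv2.imread('pics/bar.png')]),(800,300)))"
```

```text
clock: 1.57
eef_pos: [0.4112, 0.1891, 0.231]
tcp_rot: [-0.001, -3.14, -0.0]
contact_force: [-1.0, 0.6, 0.5]
grip_width: 0.0849
gripper_force: 0.0
[0.41078926 0.18966229 0.23103545] [ 1.59776989e-03 -3.14053223e+00 -2.28820707e-06]
0.012 0.024 [356, 132, 22, 22, 210] mean [0.3774 0.3196 0.0206] enc [0.3774 0.3211] 0.0145 rel [-0.0334  0.1314]
0.012 0.024 [329, 157, 21, 22, 175] mean [0.4064 0.2899 0.0211] enc [0.4074 0.2911] 0.0144 rel [-0.0034  0.1014]
0.012 0.024 [179, 164, 95, 91, 5411] mean [0.4591 0.1542 0.0182] enc [0.4638 0.1536] 0.0604 rel [ 0.053 -0.036]
0.012 0.024 [297, 243, 32, 21, 194] mean [0.5147 0.2581 0.018 ] enc [0.5228 0.2634] 0.0218 rel [0.112  0.0738]
0.012 0.024 [436, 243, 13, 12, 74] mean [0.5158 0.4364 0.0146] enc [0.5181 0.4385] 0.0094 rel [0.1073 0.2488]
0.012 0.024 [288, 267, 21, 13, 81] mean [0.5483 0.2464 0.0177] enc [0.5505 0.2474] 0.0161 rel [0.1397 0.0578]
0.012 0.024 [499, 268, 13, 14, 97] mean [0.5531 0.5268 0.0158] enc [0.5537 0.5288] 0.0093 rel [0.1429 0.3391]
0.012 0.024 [156, 303, 13, 37, 92] mean [0.6204 0.0609 0.0183] enc [0.6273 0.0592] 0.0307 
[... 479 characters left out ...]
.075 [57, 369, 13, 15, 117] mean [ 0.674  -0.0572  0.066 ] enc [ 0.6756 -0.0592] 0.0093 rel [ 0.2648 -0.2488]
clock: 2.7
eef_pos: [0.4119, -0.1741, 0.2313]
tcp_rot: [0.005, -3.141, -0.001]
contact_force: [-1.0, 0.2, 0.6]
grip_width: 0.0853
gripper_force: 0.0
[ 0.41191755 -0.17403672  0.23130353] [ 5.61975114e-03 -3.14132656e+00 -8.66751741e-04]
0.082 0.098 [171, 193, 100, 94, 2273] mean [ 0.4732 -0.2098  0.0884] enc [ 0.4742 -0.2097] 0.0525 rel [ 0.0623 -0.0357]
0.082 0.098 [151, 299, 58, 49, 1602] mean [ 0.5728 -0.2535  0.0882] enc [ 0.5648 -0.2571] 0.0351 rel [ 0.1528 -0.083 ]
0.082 0.098 [311, 330, 37, 7, 112] mean [ 0.5819 -0.0905  0.0931] enc [ 0.5851 -0.088 ] 0.0224 rel [0.1731 0.086 ]
```

View pics/4.png

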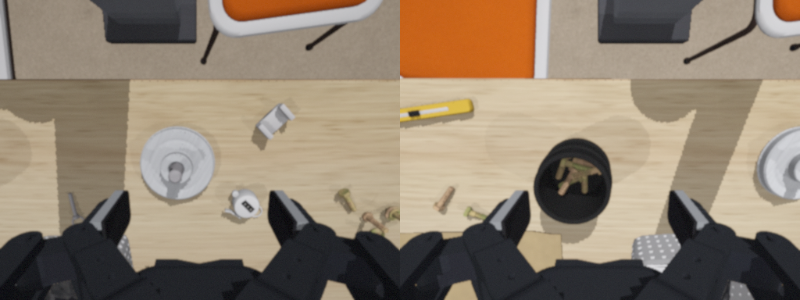

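Left half: lids at (178,163), gauge (275,120) and counter (243,205) clear of it. Right half: barrel mouth at (573,180), box cutter at top left. Measured sizes match (plate r 60.4, rim r 52.5 mm): lid (0.4638, 0.154), barrel (0.4742, -0.2097).

```bash
python3 -m crank '[{"offset":[-0.05,0.2,0],"spin":0},{"offset":[-0.1,0.4,0],"spin":0},{"offset":[-0.13,0.6,0],"spin":0},{"offset":[-0.16,0.8,0],"spin":0},{"offset":[-0.2,1,0],"spin":0}]' >/dev/null
python3 -m crank '[{"offset":[0,0.2,0],"spin":0},{"offset":[-0.03,0.4,0],"spin":0},{"offset":[-0.06,0.6,0],"spin":0},{"offset":[-0.06,0.64,0],"spin":0},{"offset":[-0.06,0.64,0],"spin":0}]' >/dev/null
python3 -m crank '[{"offset":[0,0,0],"spin":0},{"offset":[0,0,0],"spin":0},{"offset":[0,0,0],"spin":0}]'
```

```text
clock: 3.83
eef_pos: [0.4632, 0.1509, 0.2314]
tcp_rot: [-0.002, -3.141, 0.001]
contact_force: [-0.7, -0.5, -1.0]
grip_width: 0.0849
gripper_force: 0.0
```

```bash
python3 -m crank '[{"offset":[-0.003,0.015,0.15],"spin":0},{"offset":[-0.003,0.015,0.3],"spin":0},{"offset":[-0.003,0.015,0.45],"spin":0},{"offset":[-0.003,0.015,0.6],"spin":0},{"offset":[-0.003,0.015,0.7],"spin":0}]' >/dev/null
python3 -m crank '[{"offset":[0,0,0],"spin":0},{"offset":[0,0,0],"spin":0},{"offset":[0,0,0],"spin":0}]'
```

```text
clock: 4.5
eef_pos: [0.4654, 0.1546, 0.0928]
tcp_rot: [0.002, 3.14, 0.001]
contact_force: [0.4, -0.1, 0.5]
grip_width: 0.0846
gripper_force: 0.0
```

```bash
python3 -m crank '[{"offset":[0.005,0,0.08],"spin":0},{"offset":[0.005,0,0.16],"spin":0},{"offset":[0.005,0,0.22],"spin":0},{"offset":[0.005,0,0.262],"spin":0},{"offset":[0.005,0,0.262],"spin":0}]'
python3 -m crank '[{"offset":[0,0,0],"spin":0},{"offset":[0,0,0],"spin":0},{"offset":[0,0,0],"spin":0}]'
python3 - <<'E'
from h import *
d=grab("wrist");cv2.imwrite("pics/5.png",d["pixels"][190:])
E
```

```text
clock: 4.92
eef_pos: [0.4633, 0.1549, 0.039]
tcp_rot: [-0.0, 3.142, -0.0]
contact_force: [-0.4, -0.1, 0.6]
grip_width: 0.0852
gripper_force: 0.0
clock: 5.17
eef_pos: [0.4642, 0.1554, 0.0401]
tcp_rot: [-0.001, 3.139, 0.001]
contact_force: [-0.8, -0.2, -0.6]
grip_width: 0.0853
gripper_force: 0.0
```

View pics/5.png

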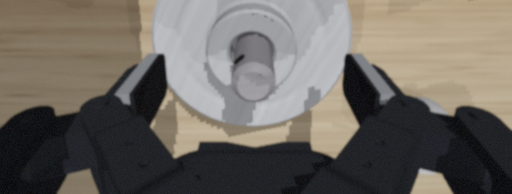

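Stem (253, row ~265) sits midway between the fingers (165 to 345). Close.

```bash
python3 -m crank '[{"offset":[0,0,0],"spin":0},{"offset":[0,0,0],"spin":0},{"offset":[0,0,0],"spin":0},{"offset":[0,0,0],"spin":0},{"offset":[0,0,0],"spin":0}]' 0
python3 -m crank '[{"offset":[0,0,0],"spin":0},{"offset":[0,0,0],"spin":0},{"offset":[0,0,0],"spin":0},{"offset":[0,0,0],"spin":0},{"offset":[0,0,0],"spin":0}]'
python3 -m crank '[{"offset":[0,0,0],"spin":0},{"offset":[0,0,0],"spin":0},{"offset":[0,0,0],"spin":0}]'
```

```text
clock: 5.63
eef_pos: [0.4632, 0.1551, 0.0389]
tcp_rot: [0.001, -3.142, 0.0]
contact_force: [0.2, -0.2, 1.3]
grip_width: 0.0248
gripper_force: 0.0
clock: 6.05
eef_pos: [0.4632, 0.1548, 0.0391]
tcp_rot: [-0.001, 3.141, -0.001]
contact_force: [-1.4, -2.4, 3.0]
grip_width: 0.0179
gripper_force: 58.5
clock: 6.3
eef_pos: [0.4632, 0.1548, 0.0391]
tcp_rot: [-0.001, 3.142, -0.001]
contact_force: [-0.9, -3.5, 4.4]
grip_width: 0.018
gripper_force: 58.5
```

```bash
python3 -m crank '[{"offset":[0,0,-0.03],"spin":0},{"offset":[0,0,-0.1],"spin":0},{"offset":[0,0,-0.2],"spin":0},{"offset":[0,0,-0.3],"spin":0},{"offset":[0,0,-0.4],"spin":0}]'
python3 -m crank '[{"offset":[0,0,-0.1],"spin":0},{"offset":[0,0,-0.2],"spin":0},{"offset":[0,0,-0.3],"spin":0},{"offset":[0,0,-0.36],"spin":0},{"offset":[0,0,-0.38],"spin":0}]'
python3 -m crank '[{"offset":[0,-0.05,0],"spin":0},{"offset":[0,-0.15,0],"spin":0},{"offset":[0,-0.28,0],"spin":0},{"offset":[0,-0.42,0],"spin":0},{"offset":[0,-0.56,0],"spin":0}]' >/dev/null
python3 -m crank '[{"offset":[0,-0.14,0],"spin":0},{"offset":[0,-0.28,0],"spin":0},{"offset":[0,-0.42,0],"spin":0},{"offset":[0,-0.56,0],"spin":0},{"offset":[0,-0.7,0],"spin":0}]' >/dev/null
python3 -m crank '[{"offset":[-0.01,-0.14,0],"spin":0},{"offset":[-0.02,-0.28,0],"spin":0},{"offset":[-0.05,-0.42,0],"spin":0},{"offset":[-0.05,-0.5,0],"spin":0},{"offset":[-0.05,-0.54,0],"spin":0}]' >/dev/null
python3 -m crank '[{"offset":[0,0,0],"spin":0},{"offset":[0,0,0],"spin":0},{"offset":[0,0,0],"spin":0},{"offset":[0,0,0],"spin":0},{"offset":[0,0,0],"spin":0}]'
python3 - <<'E'
from h import *
for n in ("scene","side"):
    d=grab(n);np.savez("c_"+n+".npz",**{k:d[k] for k in("pixels","z_map","M","fx","fy","cx","cy")})
    cv2.imwrite("pics/c_%s.png"%n,d["pixels"])
s=cv2.imread("pics/c_scene.png")[110:250,190:400];t=cv2.imread("pics/c_side.png")[80:220,150:360]
cv2.imwrite("pics/6.png",cv2.resize(np.hstack([s,t]),None,fx=1.9,fy=1.9,interpolation=3))
E
```

```text
clock: 6.72
eef_pos: [0.4618, 0.1553, 0.1184]
tcp_rot: [0.002, -3.138, -0.001]
contact_force: [0.5, 0.4, -4.1]
grip_width: 0.0179
gripper_force: 58.8
clock: 7.13
eef_pos: [0.4637, 0.1559, 0.1963]
tcp_rot: [-0.002, 3.14, 0.003]
contact_force: [0.6, 0.1, -5.4]
grip_width: 0.0182
gripper_force: 58.9
clock: 8.8
eef_pos: [0.4734, -0.2037, 0.1949]
tcp_rot: [0.004, -3.141, -0.001]
contact_force: [0.6, -0.3, -5.0]
grip_width: 0.0178
gripper_force: 59.2
```

View pics/6.png

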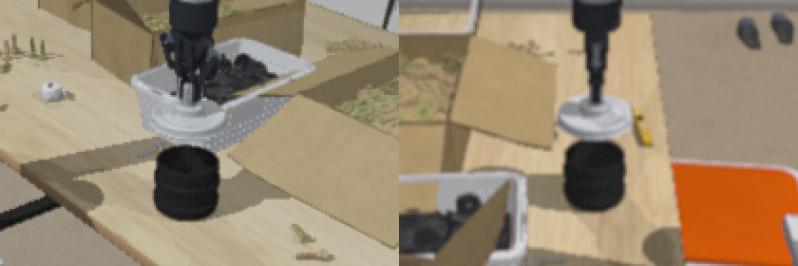

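Left (scene): pair held level above the barrel at (187,115), barrel at (187,183). Right (side): the same, pair at (597,115), barrel (597,175). Now adjust y and compare plate and rim in the same cameras.

```bash
python3 -m crank '[{"offset":[0,-0.02,0.06],"spin":0},{"offset":[0,-0.027,0.12],"spin":0},{"offset":[0,-0.027,0.12],"spin":0},{"offset":[0,-0.027,0.12],"spin":0},{"offset":[0,-0.027,0.12],"spin":0}]'
python3 - <<'E'
from h import *
S=[]
for n in ("scene","side","scene","side"):
    d=grab(n);S.append(monitor.read_state()["eef_pos"]);W=cloud(d)
    near=np.hypot(W[...,0]-.4738,W[...,1]+.209)<.075
    for nm,lo,hi in(("plate",.138,.158),("skirt",.12,.137),("rim",.082,.097)):
        Q=W[near&(W[...,2]>lo)&(W[...,2]<hi)]
        if nm=="skirt": print(n,"skirtlow",Q[:,2].min().round(4) if len(Q) else None);continue
        c,r=cv2.minEnclosingCircle(Q[:,:2].astype(np.float32));print(n,nm,len(Q),np.round(c,4),round(r,4),np.median(Q[:,2]).round(4), (Q[:,:2].min(0)+Q[:,:2].max(0)).round(4)/2)
print(np.mean(S,0),np.std(S,0))
E
```

```text
clock: 9.32
eef_pos: [0.4737, -0.2101, 0.1715]
tcp_rot: [-0.002, 3.141, -0.0]
contact_force: [-0.3, 0.1, -5.5]
grip_width: 0.0176
gripper_force: 59.0
scene plate 563 [ 0.4702 -0.2136] 0.0631 0.1514 [ 0.47   -0.2137]
scene skirtlow 0.132
scene rim 177 [ 0.4816 -0.2168] 0.0638 0.0888 [ 0.48095 -0.21355]
side plate 575 [ 0.4739 -0.2093] 0.062 0.1515 [ 0.4725 -0.2068]
side skirtlow 0.1337
side rim 161 [ 0.4738 -0.2058] 0.0527 0.0892 [ 0.47355 -0.1971 ]
scene plate 566 [ 0.4731 -0.2163] 0.0636 0.1516 [ 0.4721 -0.2169]
scene skirtlow 0.1326
scene rim 175 [ 0.4823 -0.216 ] 0.0643 0.0885 [ 0.48185 -0.21195]
side plate 588 [ 0.4744 -0.2089] 0.062 0.1516 [ 0.4755  -0.20905]
side skirtlow 0.1341
side rim 158 [ 0.4853 -0.2087] 0.064 0.0892 [ 0.48505 -0.1947 ]
[ 0.4739397  -0.21033877  0.17175807] [4.88061879e-05 4.88308242e-05 4.37894514e-05]
```

```bash
python3 -m crank '[{"offset":[0,0.008,0.05],"spin":0},{"offset":[0,0.008,0.1],"spin":0},{"offset":[0,0.008,0.15],"spin":0},{"offset":[0,0.008,0.19],"spin":0},{"offset":[0,0.008,0.19],"spin":0}]'
python3 -m crank '[{"offset":[0,0,0.01],"spin":0},{"offset":[0,0,0.02],"spin":0},{"offset":[0,0,0.03],"spin":0},{"offset":[0,0,0.03],"spin":0}]'
```

```text
clock: 9.93
eef_pos: [0.4715, -0.2078, 0.1299]
tcp_rot: [0.001, -3.137, -0.004]
contact_force: [0.1, 0.4, -5.3]
grip_width: 0.0183
gripper_force: 59.1
clock: 10.27
eef_pos: [0.4735, -0.2087, 0.1268]
tcp_rot: [-0.001, 3.141, -0.0]
contact_force: [-0.8, 0.2, -5.6]
grip_width: 0.0182
gripper_force: 59.1
```

```bash
python3 -m crank '[{"offset":[0,0,0.008],"spin":0},{"offset":[0,0,0.015],"spin":0},{"offset":[0,0,0.02],"spin":0},{"offset":[0,0,0.02],"spin":0}]'
python3 -m crank '[{"offset":[0,0,0.005],"spin":0},{"offset":[0,0,0.01],"spin":0},{"offset":[0,0,0.015],"spin":0},{"offset":[0,0,0.015],"spin":0}]'
```

```text
clock: 10.6
eef_pos: [0.4733, -0.2086, 0.1228]
tcp_rot: [0.001, -3.141, -0.0]
contact_force: [-0.0, 0.4, -5.2]
grip_width: 0.0179
gripper_force: 59.1
clock: 10.93
eef_pos: [0.4732, -0.2086, 0.1196]
tcp_rot: [0.001, -3.141, -0.0]
contact_force: [0.2, -0.2, -5.6]
grip_width: 0.018
gripper_force: 59.1
```

No side force; ease down the last millimetre until the weight transfers.

```bash
python3 -m crank '[{"offset":[0,0,0.003],"spin":0},{"offset":[0,0,0.005],"spin":0},{"offset":[0,0,0.005],"spin":0}]'
python3 -m crank '[{"offset":[0,0,0.003],"spin":0},{"offset":[0,0,0.005],"spin":0},{"offset":[0,0,0.005],"spin":0}]'
```

```text
clock: 11.18
eef_pos: [0.4734, -0.2087, 0.1191]
tcp_rot: [-0.001, 3.141, -0.0]
contact_force: [-0.1, 0.5, -3.6]
grip_width: 0.0181
gripper_force: 59.6
clock: 11.43
eef_pos: [0.4735, -0.2088, 0.1191]
tcp_rot: [-0.001, 3.141, -0.001]
contact_force: [-3.3, 1.8, 4.7]
grip_width: 0.0181
gripper_force: 60.3
```

Stopped at z=0.1191, the expected home height, with the weight taken. Release and check.

```bash
python3 -m crank '[{"offset":[0,0,0],"spin":0},{"offset":[0,0,0],"spin":0},{"offset":[0,0,0],"spin":0},{"offset":[0,0,0],"spin":0},{"offset":[0,0,0],"spin":0}]' 85 >/dev/null
python3 -m crank '[{"offset":[0,0,0],"spin":0},{"offset":[0,0,0],"spin":0},{"offset":[0,0,0],"spin":0},{"offset":[0,0,0],"spin":0}]'
python3 - <<'E'
from h import *
for n in ("scene","side","wrist"):
    d=grab(n);W=cloud(d);cv2.imwrite("pics/d_%s.png"%n,d["pixels"])
    near=np.hypot(W[...,0]-.4734,W[...,1]+.2087)<.07
    for nm,lo,hi in(("plate",.09,.104),("collar",.108,.12),("stem",.135,.15)):
        Q=W[near&(W[...,2]>lo)&(W[...,2]<hi)]
        if len(Q)>5:
            c,r=cv2.minEnclosingCircle(Q[:,:2].astype(np.float32));A=np.linalg.lstsq(np.c_[Q[:,:2]-Q[:,:2].mean(0),np.ones(len(Q))],Q[:,2],rcond=None)[0]
            print(n,nm,len(Q),np.round(c,4),round(r,4),"z",np.median(Q[:,2]).round(4),"tilt",A[:2].round(3))
a=cv2.imread("pics/d_scene.png")[110:250,190:400];t=cv2.imread("pics/d_side.png")[80:220,150:360];w=cv2.resize(cv2.imread("pics/d_wrist.png"),(187,140))
cv2.imwrite("pics/7.png",cv2.resize(np.hstack([a,t,w]),None,fx=1.3,fy=1.3,interpolation=3))
E
```

```text
clock: 12.18
eef_pos: [0.4734, -0.2087, 0.1179]
tcp_rot: [0.001, -3.142, 0.0]
contact_force: [-0.1, 0.3, 0.0]
grip_width: 0.0847
gripper_force: 0.0
scene plate 491 [ 0.4687 -0.2127] 0.0634 z 0.0993 tilt [0.022 0.024]
scene collar 105 [ 0.4714 -0.2119] 0.0269 z 0.1151 tilt [0.021 0.042]
scene stem 92 [ 0.4627 -0.2142] 0.0557 z 0.1435 tilt [ 0.063 -0.007]
side plate 520 [ 0.4727 -0.2084] 0.0618 z 0.0992 tilt [ 0.001 -0.024]
side collar 77 [ 0.4722 -0.2077] 0.0262 z 0.1145 tilt [ 0.011 -0.094]
side stem 23 [ 0.4717 -0.1597] 0.01 z 0.144 tilt [0.058 0.367]
wrist plate 22908 [ 0.4745 -0.2097] 0.0603 z 0.0983 tilt [ 0.002 -0.001]
wrist collar 4303 [ 0.4743 -0.2095] 0.0254 z 0.1144 tilt [0.02  0.001]
wrist stem 3592 [ 0.4668 -0.2085] 0.0564 z 0.1449 tilt [0.116 0.001]
```

View pics/7.png

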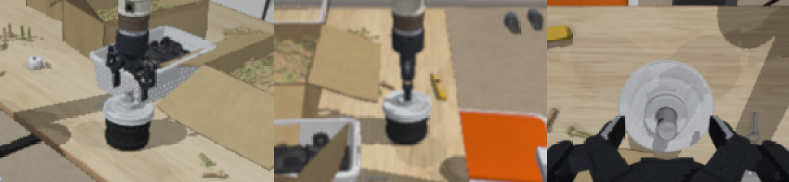

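Scene/side/wrist crops show the pair sitting level on the barrel at (127,115), (408,115), (668,105); fingers clear of the collar. Plate top at 99 mm = fully home. Lower to the collar and grip.

```bash
python3 -m crank '[{"offset":[-0.004,-0.004,0.03],"spin":0},{"offset":[-0.004,-0.004,0.06],"spin":0},{"offset":[-0.004,-0.004,0.085],"spin":0},{"offset":[-0.004,-0.004,0.105],"spin":0},{"offset":[-0.004,-0.004,0.105],"spin":0}]'
python3 -m crank '[{"offset":[0,0,0],"spin":0},{"offset":[0,0,0],"spin":0},{"offset":[0,0,0],"spin":0},{"offset":[0,0,0],"spin":0},{"offset":[0,0,0],"spin":0}]' 40
python3 -m crank '[{"offset":[0,0,0],"spin":0},{"offset":[0,0,0],"spin":0},{"offset":[0,0,0],"spin":0},{"offset":[0,0,0],"spin":0}]'
```

```text
clock: 12.75
eef_pos: [0.4732, -0.2091, 0.0954]
tcp_rot: [0.001, -3.139, -0.002]
contact_force: [0.9, 0.2, -0.5]
grip_width: 0.085
gripper_force: 0.0
clock: 13.17
eef_pos: [0.4747, -0.2099, 0.0978]
tcp_rot: [-0.001, 3.14, -0.002]
contact_force: [-1.3, -0.4, 3.3]
grip_width: 0.0483
gripper_force: 62.5
clock: 13.5
eef_pos: [0.4747, -0.2099, 0.0977]
tcp_rot: [-0.001, 3.14, -0.002]
contact_force: [-1.1, 0.2, 6.6]
grip_width: 0.0479
gripper_force: 62.6
```

```bash
python3 -m crank '[{"offset":[0,0,-0.01],"spin":0},{"offset":[0,0,-0.025],"spin":0},{"offset":[0,0,-0.045],"spin":0},{"offset":[0,0,-0.07],"spin":0},{"offset":[0,0,-0.07],"spin":0}]'
python3 -m crank '[{"offset":[0,0,-0.03],"spin":0},{"offset":[0,0,-0.06],"spin":0},{"offset":[0,0,-0.09],"spin":0},{"offset":[0,0,-0.12],"spin":0},{"offset":[0,0,-0.15],"spin":0}]'
```

```text
clock: 13.92
eef_pos: [0.4747, -0.2096, 0.1117]
tcp_rot: [-0.001, 3.141, -0.001]
contact_force: [0.3, -0.1, -2.2]
grip_width: 0.0484
gripper_force: 62.2
clock: 14.33
eef_pos: [0.4744, -0.2096, 0.1418]
tcp_rot: [-0.001, 3.141, -0.0]
contact_force: [-0.5, 0.2, -2.1]
grip_width: 0.0481
gripper_force: 62.2
```

Only the outer lid's weight (about 2.3 N) is carried; continue to 10 cm.

```bash
python3 -m crank '[{"offset":[0,0,-0.05],"spin":0},{"offset":[0,0,-0.11],"spin":0},{"offset":[0,0,-0.17],"spin":0},{"offset":[0,0,-0.23],"spin":0},{"offset":[0,0,-0.28],"spin":0}]' >/dev/null
python3 -m crank '[{"offset":[0,0,0],"spin":0},{"offset":[0,0,0],"spin":0},{"offset":[0,0,0],"spin":0},{"offset":[0,0,0],"spin":0}]'
python3 - <<'E'
from h import *
for n in ("scene","side"):
    d=grab(n);W=cloud(d);cv2.imwrite("pics/e_%s.png"%n,d["pixels"])
    near=np.hypot(W[...,0]-.4744,W[...,1]+.2096)<.07
    for nm,lo,hi in(("outer",.19,.208),("stemtop",.135,.152),("flange",.09,.10)):
        Q=W[near&(W[...,2]>lo)&(W[...,2]<hi)]
        if len(Q)>3:
            c,r=cv2.minEnclosingCircle(Q[:,:2].astype(np.float32));A=np.linalg.lstsq(np.c_[Q[:,:2]-Q[:,:2].mean(0),np.ones(len(Q))],Q[:,2],rcond=None)[0]
            print(n,nm,len(Q),np.round(c,4),round(r,4),"z",np.median(Q[:,2]).round(4),Q[:,2].max().round(4),"tilt",A[:2].round(3))
a=cv2.imread("pics/e_scene.png")[110:250,190:400];t=cv2.imread("pics/e_side.png")[80:220,150:360]
cv2.imwrite("pics/8.png",cv2.resize(np.hstack([a,t]),None,fx=1.9,fy=1.9,interpolation=3))
E
```

```text
clock: 15.08
eef_pos: [0.4736, -0.2093, 0.196]
tcp_rot: [0.001, -3.14, -0.001]
contact_force: [0.4, -0.6, -2.4]
grip_width: 0.0478
gripper_force: 62.3
scene outer 474 [ 0.4695 -0.2136] 0.0615 z 0.1977 0.2075 tilt [0.022 0.029]
scene stemtop 33 [ 0.4697 -0.212 ] 0.012 z 0.1419 0.1492 tilt [ 0.256 -0.103]
scene flange 405 [ 0.4709 -0.2127] 0.0536 z 0.0956 0.0999 tilt [0.01  0.012]
side outer 521 [ 0.4717 -0.2071] 0.062 z 0.1975 0.2079 tilt [-0.003 -0.023]
side stemtop 23 [ 0.4739 -0.2043] 0.0092 z 0.1429 0.1485 tilt [-0.034  0.121]
side flange 403 [ 0.4739 -0.2087] 0.054 z 0.0956 0.0999 tilt [-0.004 -0.011]
```

View pics/8.png

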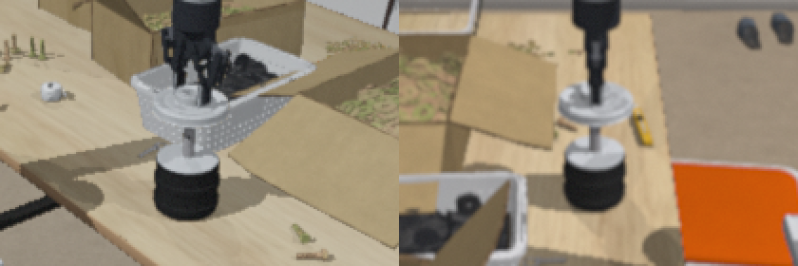

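The outer lid is held level at (187,103), about 99 mm up. The inner lid is seated on the barrel at (187,158), flange top at 95 mm and flat, and the barrel hasn't moved.

```bash
python3 -c "
from station import robot
print(robot.sign_off())"
```

```text
the job is handed in; nothing more can be done
None
```

Done and handed in at about 15 s: the inner lid is fully seated in the barrel, and the outer lid is held level about 10 cm above it for you to inspect.

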